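# Unclamp a finished circuit board and slide it on

## Robot

A 6-joint arm with a two-finger parallel gripper is mounted at the origin on the work surface. World frame = base frame: x ahead of the robot, y to its left, z up, the work surface at z = 0. Lengths are in m, angles in degrees, forces in N, time in s.
With the tool pointing down it reaches from about 0.25 to 0.725 m from the base axis. Payload 9.7 kg.
Tool frame: the origin (TCP) lies between the finger pads; the fingertips stand 11 mm ahead of it and the grasp point (between the pads) lies 8 mm behind it; y points along the fingers, x is the direction in which the jaws open and shut, and the axes are right-handed (so a half turn about y gives the same grasp; the last joint's range is limited). The gripper opens to 85 mm and grips with 20 to 120 N. Pads are 22 mm wide; open, the fingers measure 114 mm over their backs; the gripper's body (76 mm by 85 mm) begins 54 mm behind the grasp point. The pads swing forward as they close: fully open they stand 13 mm farther back than shut.
Start: joints at [75.115, 4.979, 10.078, 95.1, 0, 90], TCP at [0.141, 0.532, 0.242] pointing down, gripper open.
Joint ranges: [-179.16, 179.16], [-48.56, 103.87], [-65.8, 70.77], [-126.05, 130.52], [-82.76, 87.17], [-180, 180]. Speed limits (degrees/s): [127.2, 127.2, 147.25, 180, 180, 180].

## Interface

Orientations are given as [roll, pitch, yaw] about the fixed x, y, z axes, in that order (R = Rz(yaw) Ry(pitch) Rx(roll)).
In Python, from workcell import bot, vision gives the robot as it stands. The module is installed in compiled form; this text tells all that it offers.
- The arm moves only by the shell command python3 -m crank 'ROWS' [OPENING] [FORCE]. ROWS is text: rows parted by semicolons, each of 6 numbers parted by spaces: the shift along the tool's x, y, z in m, then the turn, a rotation vector about the tool's x, y, z in rad. A call has 1 to 8 rows; each row is the pose to reach, as a shift and turn from the pose commanded when the call began, along the tool's axes at that moment; what a row does not reach only later rows make up. A row lasts 1/10 s, in which the tool goes at most 50 mm and 8.59 degrees, less where a joint would pass 70% of its speed; a pose out of reach is approached as far as the arm can. A call with a gripper value outside its range is refused whole. OPENING is the gripper's target within -1 to 1 (shut at 1, half-way at 0, fully open at -1), set as the call begins (- or left out, the last holds). The fingers move at their own pace and stop on an object; FORCE is the grip in N (left out, the last holds). Time passes only in rows, so rows that repeat a pose let the fingers close. It gives the time, the measured TCP pose, the force and the opening at its end, in the units of the state.
- bot.get_obs(): the state, without advancing time (a new reading comes with each control period).
- vision.camera(name): name is "scene" or "top"; returns the picture (420x560x3 uint8, red, green, blue); there is no depth.
- vision.get_calibration(name): a dict with "fx", "fy", "cx", "cy" (pixels), "rvec" (rotation vector, rad) and "tvec" (3), from world to camera coordinates, as OpenCV has them. Camera axes: x right, y down, z forward; pixel columns grow to the right and rows downward; lengths in m; the calibration is good to about 2 mm. A picture is of the moment at which its call begins. get_calibration takes no time and is no camera call.
- bot.job_done(): hands the job in, once; it reports no verdict.
The state is a dict: "time": time; "q": joint angles; "qd": joint speeds; "joint_efforts": joint torques, N m; "ee_pos": TCP position; "tcp_rot": TCP orientation; "wrist_force": force on the tool from outside, world axes, zero at the start; "torque": the same for the moment, N m; "opening": finger opening in m.
Only numpy, scipy, OpenCV 4.12 (cv2) and the standard library are available. Lean on these libraries where they do the work, as an engineer would, in place of code of your own. Each camera call takes 0.05 s, during which the arm holds its last target. There are 200 camera calls.

## Task

Free the finished circuit board in the bench fixture using the outside of the fingertips only: do not grip or lift anything. Roll a fingertip along the rim of the black knurled wheel to turn it anticlockwise (seen from above) until its orange dot has come round to the white pointer for the second time, and stop it there, dot at the pointer. Only then push the board on its black pallet along the channel until it rests against the blue stop, leaving the wheel as set and the other things on the bench undisturbed.

Things in the scene. Friction and masses are not known exactly. Their poses are not given: they have to be found in the camera images.
- fixture: Dark grey metal plate fixed to the bench, 220 (x) x 230 (y) x 10 mm; origin under its centre, at bench height. In its axes: the board's channel runs along x, centre line y = +55 mm, between steel rails 85 mm apart (tops 17 mm above the bench); a blue stop closes its +x end, face at x = +85 mm, top 26 mm up; the wheel's axis is vertical at x = -15, y = -60 mm.
- clamp_toe (a point): Bottom of the toe of the brass clamp bar, which is 14 mm wide and reaches from under the wheel in +y over a rail. The toe sits in a notch in the pallet's edge and holds it; bar and toe climb 4.7 mm per wheel turn and the toe clears the 7 mm pallet after about 1.3 turns. Bar top: 27 mm above the bench when tight, 37 mm after two turns, never over 39 mm.
- wheel (a joint): Turn of the knurled wheel in rad, anticlockwise from above positive (loosening). 0 = tight, orange dot at the pointer. It starts slightly loosened, at 0.4 to 2.4, so the dot first reaches the pointer at 6.28 and for the second time at 12.57; travel ends at 15.7. Light friction (about 1 N at the rim); it stays where it is left and does not rise.
- wheel_axis (a point): Centre of the top face of the black knurled wheel, 64 mm above the bench. The wheel is 92 mm in diameter and 22 mm thick: its rim spans 42 to 64 mm above the bench, with nothing taller than the clamp bar beside it. Axes as the fixture's.
- dot (a point): Centre of the orange dot (14 mm across) on the wheel's top face, 36 mm from the wheel's axis; it turns with the wheel.
- pointer (a point): Inner end of the white pointer mark (30 x 7 mm, flat on the plate) beside the wheel, on the +x side of its axis in the fixture's axes, 52 mm from the axis.
- board: Green circuit board on a black pallet 100 (x) x 80 (y) x 7 mm, 0.25 kg or so, loose in the channel; origin under the pallet's centre, axes as the fixture's. It starts at fixture x = -35 mm and rests against the stop at fixture x = +35 mm (70 mm of travel in +x). Parts on it rise to at most 29 mm above the pallet's underside.
- connector (a point): A place to push: centre of the flat face, looking to -x, of the white connector block on the board, 12 (x) x 50 (y) mm, from 7 to 29 mm above the pallet's underside. The point is at x = -36, y = +3 mm, 18 mm above the board's origin; the 14 mm of pallet beside it towards -x is bare.
- spool: Bystander: solder spool standing on end, blue flanges, 54 mm in diameter, 40 mm high; origin under its centre.
- flux: Bystander: small flux jar with red cap, 44 mm in diameter, 55 mm high; origin under its centre.
- parts_bin: Bystander: open blue parts bin 110 x 85 x 45 mm; origin under its centre.

How it is judged:
By the outcome, as a careful person would: the job done as asked, in the order asked, and still so for the second after the job is handed in, with the robot touching nothing.
It also fails if it takes over 69 s, if anything falls off the work surface, if the arm or the gripper's body presses on something with over 40 N, if the wrist force passes 120 N, or if a joint passes its speed limit or range.

## Working session

There is one attempt and no reset: what is moved stays moved. The work goes in short steps, Python scripts to look and compute and a shell command to move; the robot and the scene stay as the last step left them, time stands still between calls to the robot, and variables do not carry over. Pictures are saved under pics/ and viewed, about 8 in all and at most 12, crops included, and the job is handed in when it is done.

```bash
mkdir -p pics
python3 - <<'E'
from workcell import bot, vision
import cv2,numpy as np
o=bot.get_obs();print(o)
for n in("scene","top"):
    im=vision.camera(n);cv2.imwrite(f"pics/{n}0.png",im[:,:,::-1]);c=vision.get_calibration(n);print(n,c)
    R=cv2.Rodrigues(np.array(c["rvec"],float))[0];print(-R.T@np.array(c["tvec"]).ravel())
E
```

```text
{'time': 0.0, 'q': array([7.51119316e+01, 5.00990018e+00, 1.00336263e+01, 9.50988996e+01,
       1.20721120e-03, 9.00024423e+01]), 'qd': array([-0.06198613,  0.00865031,  0.02660167,  0.05731762, -0.02771642,
        0.02209336]), 'joint_efforts': array([ 1.54764333e-03, -5.20385849e+01,  4.64803290e+01,  1.64445152e-02,
        4.24900691e-05,  2.81036677e-05]), 'ee_pos': array([0.14125113, 0.53132848, 0.24158716]), 'tcp_rot': array([-8.99987960e+01,  7.51734662e-02,  7.51094893e+01]), 'wrist_force': array([-0.33835023, -0.44224007,  0.81675036]), 'torque': array([ 0.02037492, -0.02995491,  0.06985402]), 'opening': 0.08541855442073053}
scene {'fx': 406.92411436443285, 'fy': 406.92411436443285, 'cx': 278.4090062745982, 'cy': 210.03160171267902, 'rvec': array([ 1.60691917,  2.09260148, -0.73840747]), 'tvec': array([ 0.18062973, -0.35685678,  1.53661469])}
[1.24173652 0.15188143 0.97784508]
top {'fx': 395.52691504167365, 'fy': 395.52691504167365, 'cx': 282.6264748909037, 'cy': 203.84175199003616, 'rvec': array([ 2.17577087, -2.12852667,  0.15740669]), 'tvec': array([-0.03883042,  0.53437837,  0.91549828])}
[ 0.40269655 -0.02218095  0.98109564]
```

View pics/top0.png

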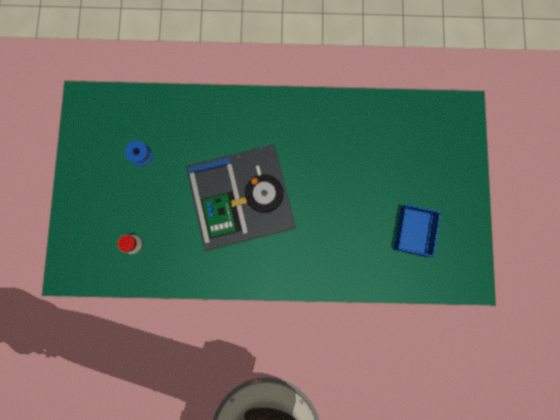

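View pics/scene0.png

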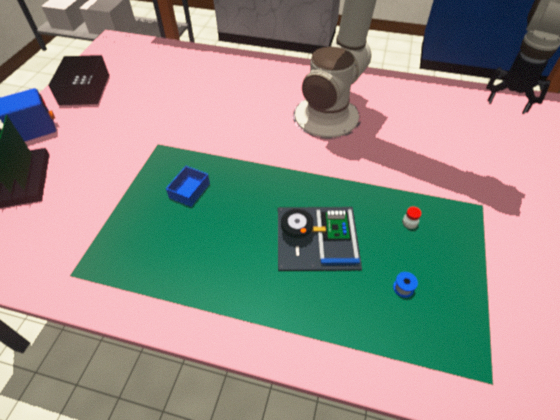

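The top view shows the fixture plate at about (240,197), with the wheel at (264,193), the dot at (255,181), the pointer at (258,170) and the blue stop at (209,165). The bystanders (spool, flux jar and bin) are well clear of it. Next I'll measure these.

```bash
cat > h.py <<'E'
from workcell import bot, vision
import cv2,numpy as np
def cal(n):
    c=vision.get_calibration(n);R=cv2.Rodrigues(np.array(c["rvec"],float))[0]
    return c,R,np.array(c["tvec"],float).ravel()
def ray(n,u,v,z):
    c,R,t=cal(n);d=R.T@np.array([(u-c["cx"])/c["fx"],(v-c["cy"])/c["fy"],1]);o=-R.T@t
    return (o+d*(z-o[2])/d[2])[:2]
def proj(n,p):
    c,R,t=cal(n);q=R@np.asarray(p,float)+t
    return np.array([c["fx"]*q[0]/q[2]+c["cx"],c["fy"]*q[1]/q[2]+c["cy"]])
def blob(im,lo,hi,box,mina=3):
    x0,y0,x1,y1=box;h=cv2.cvtColor(im,cv2.COLOR_RGB2HSV);m=cv2.inRange(h,np.array(lo),np.array(hi))
    k=np.zeros_like(m);k[y0:y1,x0:x1]=m[y0:y1,x0:x1]
    n,l,s,c=cv2.connectedComponentsWithStats(k)
    return sorted([(int(s[i,4]),c[i].round(2)) for i in range(1,n) if s[i,4]>=mina],key=lambda a:-a[0])
E
python3 - <<'E'
from h import *
for n in("top","scene"):
    im=cv2.imread(f"pics/{n}0.png")[:,:,::-1].copy()
    box=(180,140,300,255) if n=="top" else (270,200,365,275)
    h=cv2.cvtColor(im,cv2.COLOR_RGB2HSV)
    # fixture silhouette: not green bench
    m=255-cv2.inRange(h,np.array((60,120,0)),np.array((90,255,255)));k=np.zeros_like(m);x0,y0,x1,y1=box;k[y0:y1,x0:x1]=m[y0:y1,x0:x1]
    cs=max(cv2.findContours(k,0,2)[0],key=cv2.contourArea);r=cv2.minAreaRect(cs);b=cv2.boxPoints(r);print(n,"rect",b.round(1).tolist())
    W=[ray(n,*p,.010) for p in b];print(np.round(W,4).tolist(),"ctr",np.mean(W,0),[np.linalg.norm(W[i]-W[i-1]).round(4) for i in range(4)])
    for nm,lo,hi,z in(("orange",(5,180,150),(18,255,255),.064),("white",(0,0,150),(180,50,255),.064),("blue",(100,120,60),(125,255,255),.026)):
        for a,c in blob(im,lo,hi,box)[:7]:print(nm,a,c,ray(n,*c,z).round(4),ray(n,*c,.01).round(4))
    x0,y0,x1,y1=box;cv2.imwrite(f"pics/{n}0c.png",cv2.resize(im[y0:y1,x0:x1,::-1],None,fx=5,fy=5,interpolation=cv2.INTER_CUBIC))
E
```

```text
top rect [[182.89999389648438, 165.8000030517578], [274.5, 142.89999389648438], [295.79998779296875, 228.10000610351562], [204.1999969482422, 250.89999389648438]]
[[0.6297, 0.2248], [0.6944, -0.0032], [0.4796, -0.0608], [0.4189, 0.1611]] ctr [0.55564385 0.08045359] [np.float64(0.2202), np.float64(0.237), np.float64(0.2224), np.float64(0.2301)]
orange 22 [254.09 180.91] [0.5845 0.0415] [0.5952 0.0453]
white 274 [263.88 192.52] [0.5572 0.0177] [0.5663 0.02  ]
white 129 [201.16 216.32] [0.4978 0.162 ] [0.5034 0.1728]
white 81 [241.75 218.79] [0.4941 0.0674] [0.4995 0.0727]
white 64 [233.2  182.73] [0.579  0.0906] [0.5894 0.0972]
white 18 [258.06 169.94] [0.6111 0.033 ] [0.6234 0.0362]
white 13 [215.85 227.  ] [0.4737 0.1267] [0.4778 0.1355]
white 12 [226.  224.5] [0.48   0.1034] [0.4845 0.1108]
blue 264 [208.85 165.29] [0.6287 0.157 ] [0.6325 0.16  ]
blue 48 [209.6  209.17] [0.5196 0.15  ] [0.5216 0.1529]
scene rect [[278.0, 207.0], [361.0, 207.0], [361.0, 270.0], [278.0, 270.0]]
[[0.4841, -0.0581], [0.4191, 0.1875], [0.6396, 0.2178], [0.6976, -0.0005]] ctr [0.56008766 0.08667313] [np.float64(0.2211), np.float64(0.254), np.float64(0.2225), np.float64(0.2259)]
orange 22 [302.86 230.  ] [0.5879 0.0415] [0.5493 0.0349]
white 204 [296.68 220.83] [0.5613 0.0175] [0.5211 0.0096]
white 184 [352.73 233.36] [0.5639 0.1764] [0.5238 0.1778]
white 97 [320.78 245.15] [0.6245 0.0992] [0.588  0.0961]
white 68 [335.62 212.37] [0.5033 0.1181] [0.4597 0.1161]
white 58 [318.52 217.71] [0.5347 0.0747] [0.4929 0.0702]
white 28 [297.07 251.07] [0.6592 0.042 ] [0.6248 0.0355]
blue 275 [339.69 261.09] [0.6367 0.157 ] [0.6265 0.157 ]
blue 35 [343.66 227.94] [0.5233 0.1492] [0.5113 0.1491]
```

View pics/top0c.png

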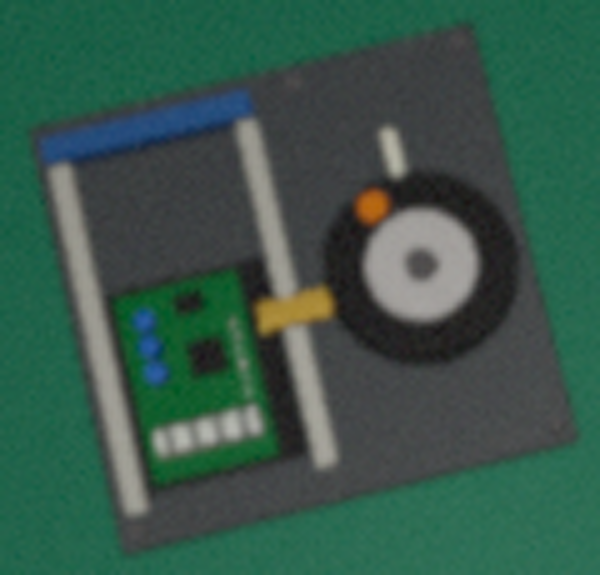

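```bash
python3 -m crank '-.02 0 -.025 0 .1 0;-.05 0 -.06 0 .24 0;-.08 0 -.10 0 .38 0;-.11 0 -.135 0 .52 0;-.14 0 -.17 0 .66 0;-.17 0 -.21 0 .80 0;-.20 0 -.245 0 .94 0;-.23 0 -.28 0 1.08 0' 1 40; python3 -c "
from h import *
o=bot.get_obs();print(o['time'],o['q'].round(1),o['ee_pos'].round(4),o['tcp_rot'].round(2),o['wrist_force'].round(2),o['opening'])"
```

```text
time: 0.9
ee_pos: [0.3534, 0.2355, 0.2421]
tcp_rot: [-90.0, -0.0, 12.9]
wrist_force: [0.3, 1.3, 1.4]
opening: -0.0
0.9 [ 33.7 -12.   -6.1  95.9  -0.  110.8] [0.3534 0.2355 0.2421] [-90.    -0.    12.91] [0.25 1.29 1.39] -3.693511135505883e-05
```

```bash
python3 -m crank '.007 0 -.016 0 .1 0;.016 0 -.037 0 .22 0;.025 0 -.06 0 .34 0;.035 0 -.082 0 .46 0;.045 0 -.105 0 .58 0;.055 0 -.128 0 .70 0;.063 0 -.148 0 .79 0;.07 0 -.165 0 .86 0'; python3 -m crank '.018 0.005 -.006 0 .1 0;.045 .02 -.014 0 .22 0;.07 .04 -.022 0 .34 0;.095 .06 -.03 0 .46 0;.12 .08 -.039 0 .58 0;.142 .1 -.047 0 .70 0;.16 .11 -.053 0 .79 0;.172 .12 -.057 0 .852 0';python3 -m crank '0 0 0 0 0 0'; python3 -c "
from h import *
o=bot.get_obs();print(o['time'],o['q'].round(1),o['ee_pos'].round(4),o['tcp_rot'].round(2),o['wrist_force'].round(2),o['torque'].round(2))"
```

```text
time: 1.7
ee_pos: [0.4591, 0.0917, 0.2419]
tcp_rot: [-90.0, 0.0, -36.3]
wrist_force: [-0.2, -0.2, 0.8]
opening: -0.0
time: 2.5
ee_pos: [0.5644, -0.0557, 0.1208]
tcp_rot: [-90.1, 0.0, -85.1]
wrist_force: [-0.1, 0.6, 0.4]
opening: 0.0001
time: 2.6
ee_pos: [0.5638, -0.0556, 0.1201]
tcp_rot: [-90.2, 0.0, -85.0]
wrist_force: [-0.7, 0.7, -0.5]
opening: 0.0002
2.6 [ -5.6   6.7  -1.5  81.9  -0.  169.4] [ 0.5638 -0.0556  0.1201] [-9.019e+01  2.000e-02 -8.499e+01] [-0.69  0.69 -0.54] [-0.01 -0.01  0.01]
```

```bash
python3 -m crank '0 .02 0 0 0 0;0 .045 0 0 0 0;0 .062 0 0 0 0;0 .062 0 0 0 0;-.005 .062 0 0 0 0;-.009 .062 0 0 0 0;-.009 .062 0 0 0 0'; for i in 1; do python3 -m crank '-.002 0 0 0 0 0;-.002 0 0 0 0 0'; done; python3 -m crank '-.002 0 0 0 0 0;-.002 0 0 0 0 0'; python3 -m crank '-.002 0 0 0 0 0;-.002 0 0 0 0 0'
```

```text
time: 3.3
ee_pos: [0.564, -0.0449, 0.0617]
tcp_rot: [-89.9, -0.0, -84.8]
wrist_force: [-0.6, -0.2, -0.0]
opening: 0.0002
time: 3.5
ee_pos: [0.5635, -0.0434, 0.0608]
tcp_rot: [-90.0, -0.0, -84.8]
wrist_force: [-0.5, 0.6, -0.0]
opening: 0.0001
time: 3.7
ee_pos: [0.5632, -0.0418, 0.0605]
tcp_rot: [-90.0, -0.0, -84.9]
wrist_force: [1.1, -1.2, -0.7]
opening: 0.0001
time: 3.9
ee_pos: [0.5632, -0.0414, 0.0605]
tcp_rot: [-90.0, -0.2, -84.9]
wrist_force: [0.6, -11.8, 0.9]
opening: 0.0001
```

```bash
python3 -m crank '-.0003 0 .0063 0 -.105 0;-.0013 0 .0125 0 -.21 0;-.0029 0 .0185 0 -.315 0;-.0052 0 .0244 0 -.42 0;-.008 0 .03 0 -.525 0;-.0115 0 .0353 0 -.63 0;-.0154 0 .0401 0 -.735 0;-.0198 0 .0446 0 -.84 0'
python3 - <<'E'
from h import *
for n,box in(("top",(225,150,300,235)),("scene",(265,190,335,260))):
    im=vision.camera(n);cv2.imwrite(f"pics/{n}1.png",im[:,:,::-1])
    for a,c in blob(im,(5,150,120),(18,255,255),box):
        p=ray(n,*c,.064);d=p-[.558,.0176];print(n,a,p,np.linalg.norm(d),np.degrees(np.arctan2(d[1],d[0])))
o=bot.get_obs();print(o['q'].round(1),o['ee_pos'].round(4),o['tcp_rot'].round(2),o['wrist_force'].round(2))
d=o['ee_pos'][:2]-[.558,.0176];print(np.linalg.norm(d),np.degrees(np.arctan2(d[1],d[0])))
E
```

```text
time: 4.7
ee_pos: [0.6072, -0.017, 0.0606]
tcp_rot: [-90.0, -0.2, -36.5]
wrist_force: [5.9, -6.4, -2.0]
opening: -0.0003
scene 11 [0.5583598  0.05363377] 0.03603557007242379 89.42792042961483
[-1.50e+00  1.29e+01 -1.10e+00  7.58e+01 -1.00e-01  1.25e+02] [ 0.6075 -0.0164  0.0606] [-89.95  -0.21 -36.54] [ 7.88 -5.34 -1.45]
0.0600621703243888 -34.49861260434263
```

```bash
python3 -m crank '-.0003 0 .0063 0 -.105 0;-.0013 0 .0125 0 -.21 0;-.0029 0 .0185 0 -.315 0;-.0052 0 .0244 0 -.42 0;-.008 0 .03 0 -.525 0;-.0115 0 .0353 0 -.63 0;-.0154 0 .0401 0 -.735 0;-.0198 0 .0446 0 -.84 0';python3 -m crank '-.0003 0 .0063 0 -.105 0;-.0013 0 .0125 0 -.21 0;-.0029 0 .0185 0 -.315 0;-.0052 0 .0244 0 -.42 0;-.008 0 .03 0 -.525 0;-.0115 0 .0353 0 -.63 0;-.0154 0 .0401 0 -.735 0;-.0198 0 .0446 0 -.84 0'
python3 - <<'E'
from h import *
for n,box in(("top",(225,150,300,235)),("scene",(265,190,335,260))):
    im=vision.camera(n);cv2.imwrite(f"pics/{n}2.png",im[:,:,::-1])
    for a,c in blob(im,(5,150,120),(18,255,255),box):
        p=ray(n,*c,.064);d=p-[.558,.0176];print(n,a,p,np.linalg.norm(d),np.degrees(np.arctan2(d[1],d[0])))
E
```

```text
time: 5.6
ee_pos: [0.6169, 0.0319, 0.0605]
tcp_rot: [-90.0, -0.1, 11.6]
wrist_force: [1.7, -1.0, -0.1]
opening: -0.0003
time: 6.4
ee_pos: [0.5879, 0.0718, 0.0601]
tcp_rot: [-90.0, -0.0, 59.8]
wrist_force: [-0.5, -0.1, 0.1]
opening: 0.0001
```

```bash
python3 -m crank '-.0015 0 0 0 0 0;-.003 0 0 0 0 0;-.003 0 0 0 0 0';python3 - <<'E'
from h import *
for n,box in(("top",(225,150,300,235)),("scene",(265,190,335,260))):
    im=vision.camera(n);cv2.imwrite(f"pics/{n}2.png",im[:,:,::-1])
    print(n,[(a,c) for a,c in blob(im,(3,120,100),(22,255,255),box)])
E
```

```text
time: 6.8
ee_pos: [0.5873, 0.0697, 0.0604]
tcp_rot: [-90.0, -0.2, 59.4]
wrist_force: [3.2, 6.2, -0.4]
opening: -0.0001
top []
scene []
```

View pics/top2.png

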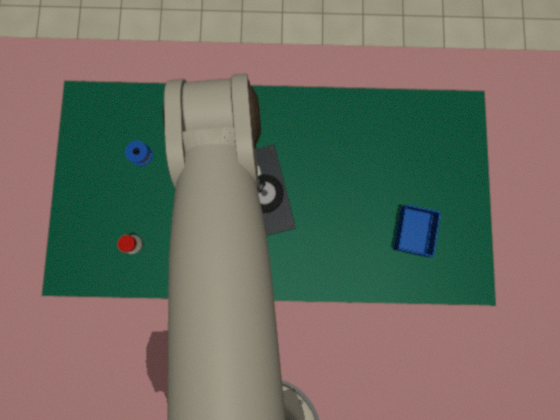

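```bash
python3 -m crank '-.0003 0 .0061 0 -.105 0;-.0013 0 .0122 0 -.21 0;-.0029 0 .0181 0 -.315 0;-.0051 0 .0239 0 -.42 0;-.0079 0 .0293 0 -.525 0;-.0112 0 .0345 0 -.63 0;-.0151 0 .0392 0 -.735 0;-.0194 0 .0436 0 -.84 0';python3 - <<'E'
from h import *
for n,box in(("top",(225,150,300,235)),("scene",(265,190,335,260))):
    im=vision.camera(n)
    for a,c in blob(im,(3,150,100),(18,255,255),box):
        p=ray(n,*c,.064);d=p-[.5577,.018];print(n,a,p,np.linalg.norm(d),np.degrees(np.arctan2(d[1],d[0])))
E
```

```text
time: 7.7
ee_pos: [0.5391, 0.074, 0.0603]
tcp_rot: [-90.0, 0.0, 107.8]
wrist_force: [0.2, 0.2, 0.4]
opening: -0.0
top 33 [0.52181316 0.02242333] 0.036158419951063545 172.97330096634346
scene 17 [0.52517459 0.0217921 ] 0.03274572368225327 173.3499791840243
```

```bash
python3 -m crank '-.001 0 0 0 0 0;-.002 0 0 0 0 0;-.002 0 0 0 0 0'; python3 -m crank '-.0004 0 .0061 0 -.105 0;-.0015 0 .0122 0 -.21 0;-.0032 0 .0181 0 -.315 0;-.0055 0 .0239 0 -.42 0;-.0084 0 .0293 0 -.525 0;-.0118 0 .0345 0 -.63 0;-.0158 0 .0392 0 -.735 0;-.0202 0 .0436 0 -.84 0';python3 - <<'E'
from h import *
for n,box in(("top",(225,150,300,235)),("scene",(265,190,335,260))):
    im=vision.camera(n)
    for a,c in blob(im,(3,150,100),(18,255,255),box):
        p=ray(n,*c,.064);d=p-[.5575,.0176];print(n,a,p,np.linalg.norm(d),np.degrees(np.arctan2(d[1],d[0])))
E
```

```text
time: 8.1
ee_pos: [0.5397, 0.0735, 0.0603]
tcp_rot: [-90.0, -0.2, 107.5]
wrist_force: [-2.8, 7.2, 0.0]
opening: -0.0001
time: 8.9
ee_pos: [0.5041, 0.0401, 0.0603]
tcp_rot: [-90.0, -0.1, 155.9]
wrist_force: [-1.8, 2.0, 1.2]
opening: -0.0
scene 21 [ 0.53290845 -0.00712116] 0.03486947426170018 -134.8494087965853
```

```bash
python3 -m crank '-.0010 0 .0061 0 -.105 0;-.0022 0 .0122 0 -.21 0;-.0038 0 .0181 0 -.315 0;-.0060 0 .0239 0 -.42 0;-.0088 0 .0293 0 -.525 0;-.0121 0 .0345 0 -.63 0;-.0160 0 .0392 0 -.735 0;-.0203 0 .0436 0 -.84 0';  python3 -m crank '-.0007 0 .0061 0 -.105 0;-.0018 0 .0122 0 -.21 0;-.0034 0 .0181 0 -.315 0;-.0056 0 .0239 0 -.42 0;-.0084 0 .0293 0 -.525 0;-.0117 0 .0345 0 -.63 0;-.0156 0 .0392 0 -.735 0;-.0199 0 .0436 0 -.84 0';python3 - <<'E'
from h import *
for n,box in(("top",(225,150,300,235)),("scene",(265,190,335,260))):
    im=vision.camera(n)
    for a,c in blob(im,(3,150,100),(18,255,255),box):
        p=ray(n,*c,.064);d=p-[.5575,.0176];print(n,a,p,np.linalg.norm(d),np.degrees(np.arctan2(d[1],d[0])))
print(bot.get_obs()['q'].round(1))
E
```

```text
time: 9.8
ee_pos: [0.5054, -0.0084, 0.0602]
tcp_rot: [-90.0, -0.0, -156.2]
wrist_force: [0.1, 0.1, -0.4]
opening: 0.0002
time: 10.6
ee_pos: [0.5417, -0.0403, 0.0603]
tcp_rot: [-90.0, -0.0, -108.0]
wrist_force: [-0.7, 0.5, 0.6]
opening: 0.0003
scene 19 [ 0.56354381 -0.01830632] 0.03641141955738042 -80.44543730875925
[  -4.2    4.5  -10.6   74.9   -0.  -166.1]
```

```bash
python3 -m crank '.006 0 0 0 0 0;.01 -.015 0 0 0 0;.01 -.035 0 0 0 0' >/dev/null
for i in 1 2 3 4 5; do python3 -m crank '0 0 0 0 .147 0;0 0 0 0 .294 0;0 0 0 0 .441 0;0 0 0 0 .588 0;0 0 0 0 .735 0;0 0 0 0 .882 0;0 0 0 0 1.029 0;0 0 0 0 1.176 0' | sed -n 1,3p; done
python3 -m crank '0 0 .012 0 0 0;0 0 .0257 0 0 0;0 0 .0257 0 0 0;0 .017 .0257 0 0 0;0 .035 .0257 0 0 0;0 .035 .0257 0 0 0;0 .035 .0257 0 0 0'
python3 - <<'E'
from h import *
for n,box in(("top",(225,150,300,235)),("scene",(265,190,335,260))):
    im=vision.camera(n)
    for a,c in blob(im,(3,150,100),(18,255,255),box):
        p=ray(n,*c,.064);d=p-[.558,.0176];print(n,a,c,p,np.linalg.norm(d),np.degrees(np.arctan2(d[1],d[0])))
E
```

```text
time: 11.8
ee_pos: [0.5378, -0.0498, 0.0967]
tcp_rot: [-90.0, 0.1, -175.9]
time: 12.6
ee_pos: [0.5378, -0.0498, 0.0967]
tcp_rot: [-90.1, 0.0, 116.8]
time: 13.4
ee_pos: [0.5378, -0.0498, 0.0967]
tcp_rot: [-90.1, -0.0, 49.4]
time: 14.2
ee_pos: [0.5378, -0.0498, 0.0967]
tcp_rot: [-90.0, -0.1, -18.0]
time: 15.0
ee_pos: [0.5378, -0.0498, 0.0967]
tcp_rot: [-89.9, -0.0, -85.4]
time: 15.7
ee_pos: [0.5633, -0.0472, 0.0607]
tcp_rot: [-90.0, 0.0, -84.8]
wrist_force: [0.1, 0.0, 0.4]
opening: -0.0001
scene 19 [284.16 218.84] [ 0.56354381 -0.01830632] 0.03633177204990212 -81.22303089434304
```

```bash
python3 -m crank '-.003 0 0 0 0 0;-.0055 0 0 0 0 0;-.0067 0 0 0 0 0;-.0067 0 0 0 0 0';python3 -m crank '-.0003 0 .0061 0 -.105 0;-.0013 0 .0121 0 -.21 0;-.0029 0 .0180 0 -.315 0;-.0051 0 .0237 0 -.42 0;-.0079 0 .0292 0 -.525 0;-.0112 0 .0343 0 -.63 0;-.0151 0 .039 0 -.735 0;-.0194 0 .0433 0 -.84 0'; python3 -m crank '0 0 0 0 0 0'
```

```text
time: 16.2
ee_pos: [0.5633, -0.0415, 0.0611]
tcp_rot: [-89.9, -0.2, -84.9]
wrist_force: [-0.8, -6.7, 1.9]
opening: -0.0001
time: 17.0
ee_pos: [0.6061, -0.0183, 0.0613]
tcp_rot: [-90.0, -0.3, -36.5]
wrist_force: [7.2, -5.9, -0.7]
opening: 0.0001
time: 17.1
ee_pos: [0.6065, -0.0177, 0.0613]
tcp_rot: [-89.9, -0.3, -36.5]
wrist_force: [7.9, -6.1, -1.4]
opening: -0.0003
```

```bash
python3 -m crank '-.0003 0 .0061 0 -.105 0;-.0013 0 .0121 0 -.21 0;-.0029 0 .0180 0 -.315 0;-.0051 0 .0237 0 -.42 0;-.0079 0 .0292 0 -.525 0;-.0112 0 .0343 0 -.63 0;-.0151 0 .039 0 -.735 0;-.0194 0 .0433 0 -.84 0'; python3 -m crank '-.0005 0 .0061 0 -.105 0;-.0017 0 .0121 0 -.21 0;-.0034 0 .0180 0 -.315 0;-.0056 0 .0237 0 -.42 0;-.0084 0 .0292 0 -.525 0;-.0117 0 .0343 0 -.63 0;-.0156 0 .039 0 -.735 0;-.0199 0 .0433 0 -.84 0'
```

```text
time: 17.9
ee_pos: [0.6169, 0.0296, 0.0613]
tcp_rot: [-90.0, -0.3, 11.7]
wrist_force: [9.5, 0.8, -1.7]
opening: -0.0001
time: 18.7
ee_pos: [0.5878, 0.0693, 0.0612]
tcp_rot: [-90.1, -0.2, 59.9]
wrist_force: [4.3, 6.3, -0.6]
opening: -0.0003
```

```bash
python3 -m crank '-.0006 0 .0061 0 -.105 0;-.0018 0 .0121 0 -.21 0;-.0035 0 .0180 0 -.315 0;-.0057 0 .0237 0 -.42 0;-.0085 0 .0292 0 -.525 0;-.0118 0 .0343 0 -.63 0;-.0157 0 .039 0 -.735 0;-.0200 0 .0433 0 -.84 0';  python3 -m crank '-.0006 0 .0061 0 -.105 0;-.0018 0 .0121 0 -.21 0;-.0035 0 .0180 0 -.315 0;-.0057 0 .0237 0 -.42 0;-.0085 0 .0292 0 -.525 0;-.0118 0 .0343 0 -.63 0;-.0157 0 .039 0 -.735 0;-.0200 0 .0433 0 -.84 0';python3 - <<'E'
from h import *
for n,box in(("top",(225,150,300,235)),("scene",(265,190,335,260))):
    im=vision.camera(n)
    for a,c in blob(im,(3,150,100),(18,255,255),box):
        p=ray(n,*c,.064);d=p-[.558,.0176];print(n,a,c,p,np.linalg.norm(d),np.degrees(np.arctan2(d[1],d[0])))
E
```

```text
time: 19.5
ee_pos: [0.539, 0.0734, 0.061]
tcp_rot: [-90.1, -0.1, 108.0]
wrist_force: [-0.8, 3.0, 1.1]
opening: -0.0001
time: 20.3
ee_pos: [0.5037, 0.0402, 0.0606]
tcp_rot: [-90.0, 0.0, 156.1]
wrist_force: [0.2, -0.1, -0.5]
opening: -0.0001
scene 16 [306.75 214.38] [0.53156034 0.03991011] 0.03459475144950687 139.84192022866364
```

```bash
python3 -m crank '-.001 0 0 0 0 0;-.002 0 0 0 0 0;-.002 0 0 0 0 0';  python3 -m crank '-.0007 0 .0061 0 -.105 0;-.0020 0 .0121 0 -.21 0;-.0038 0 .0180 0 -.315 0;-.0062 0 .0237 0 -.42 0;-.0091 0 .0292 0 -.525 0;-.0125 0 .0343 0 -.63 0;-.0165 0 .039 0 -.735 0;-.0209 0 .0433 0 -.84 0';python3 -m crank '-.0009 0 0 0 0 0;-.0009 0 0 0 0 0'
```

```text
time: 20.7
ee_pos: [0.5044, 0.0401, 0.0604]
tcp_rot: [-90.0, -0.2, 155.7]
wrist_force: [-9.5, 2.8, 7.0]
opening: 0.0002
time: 21.5
ee_pos: [0.506, -0.009, 0.0604]
tcp_rot: [-90.0, -0.1, -156.0]
wrist_force: [-6.9, -2.2, 5.3]
opening: -0.0
time: 21.7
ee_pos: [0.5064, -0.0092, 0.0604]
tcp_rot: [-90.0, -0.2, -156.3]
wrist_force: [-10.6, -5.7, 6.8]
opening: -0.0001
```

```bash
python3 -m crank '-.0006 0 .0061 0 -.105 0;-.0017 0 .0121 0 -.21 0;-.0034 0 .0180 0 -.315 0;-.0057 0 .0237 0 -.42 0;-.0086 0 .0292 0 -.525 0;-.0120 0 .0343 0 -.63 0;-.0160 0 .039 0 -.735 0;-.0204 0 .0433 0 -.84 0';python3 -m crank '.004 0 0 0 0 0;.01 -.015 0 0 0 0;.01 -.035 0 0 0 0' |grep -v rot;python3 - <<'E'
from h import *
for n,box in(("top",(225,150,300,235)),("scene",(265,190,335,260))):
    im=vision.camera(n)
    for a,c in blob(im,(3,150,100),(18,255,255),box):
        p=ray(n,*c,.064);d=p-[.558,.0176];print(n,a,c,p,np.linalg.norm(d),np.degrees(np.arctan2(d[1],d[0])))
E
```

```text
time: 22.5
ee_pos: [0.5443, -0.0402, 0.0605]
tcp_rot: [-90.0, -0.1, -107.9]
wrist_force: [-1.8, -2.0, 0.9]
opening: -0.0001
time: 22.8
ee_pos: [0.5399, -0.0497, 0.0956]
wrist_force: [-0.4, 0.3, -0.9]
opening: -0.0003
scene 16 [287.5 213.5] [ 0.54251702 -0.0139092 ] 0.03510772341698052 -116.16855656462887
```

```bash
for i in 1 2 3 4 5; do python3 -m crank '0 0 0 0 .147 0;0 0 0 0 .294 0;0 0 0 0 .441 0;0 0 0 0 .588 0;0 0 0 0 .735 0;0 0 0 0 .882 0;0 0 0 0 1.029 0;0 0 0 0 1.176 0' >/dev/null; done
python3 -m crank '0 0 .012 0 0 0;0 0 .024 0 0 0;0 0 .024 0 0 0;0 .017 .024 0 0 0;0 .035 .024 0 0 0;0 .035 .024 0 0 0;0 .035 .024 0 0 0'
python3 - <<'E'
from h import *
for n,box in(("top",(225,150,300,235)),("scene",(265,190,335,260))):
    im=vision.camera(n);cv2.imwrite(f"pics/{n}5.png",im[:,:,::-1])
    for a,c in blob(im,(3,150,100),(18,255,255),box):
        p=ray(n,*c,.064);d=p-[.558,.0176];print(n,a,c,p,np.linalg.norm(d),np.degrees(np.arctan2(d[1],d[0])))
E
```

```text
time: 27.6
ee_pos: [0.5646, -0.0471, 0.0605]
tcp_rot: [-90.0, 0.0, -84.8]
wrist_force: [0.6, 0.4, 0.4]
opening: -0.0002
scene 11 [287.64 214.09] [ 0.54448979 -0.01299594] 0.03344603220220849 -113.8247530204053
```

```bash
python3 -m crank '-.003 0 0 0 0 0;-.0055 0 0 0 0 0;-.0067 0 0 0 0 0;-.0067 0 0 0 0 0';python3 -m crank '-.0003 0 .0061 0 -.105 0;-.0013 0 .0121 0 -.21 0;-.0029 0 .0180 0 -.315 0;-.0051 0 .0237 0 -.42 0;-.0079 0 .0292 0 -.525 0;-.0112 0 .0343 0 -.63 0;-.0151 0 .039 0 -.735 0;-.0194 0 .0433 0 -.84 0'; python3 -m crank '-.0003 0 .0061 0 -.105 0;-.0013 0 .0121 0 -.21 0;-.0029 0 .0180 0 -.315 0;-.0051 0 .0237 0 -.42 0;-.0079 0 .0292 0 -.525 0;-.0112 0 .0343 0 -.63 0;-.0151 0 .039 0 -.735 0;-.0194 0 .0433 0 -.84 0'
python3 - <<'E'
from h import *
for n,box in(("top",(225,150,300,235)),("scene",(265,190,335,260))):
    im=vision.camera(n);cv2.imwrite(f"pics/{n}6.png",im[:,:,::-1])
    for a,c in blob(im,(3,150,100),(18,255,255),box):
        p=ray(n,*c,.064);d=p-[.558,.0176];print(n,a,c,p,np.linalg.norm(d),np.degrees(np.arctan2(d[1],d[0])))
E
```

```text
time: 28.1
ee_pos: [0.5646, -0.0414, 0.061]
tcp_rot: [-89.9, -0.2, -84.9]
wrist_force: [0.1, -7.4, 2.0]
opening: -0.0002
time: 28.9
ee_pos: [0.6068, -0.0177, 0.0611]
tcp_rot: [-90.0, -0.2, -36.5]
wrist_force: [2.9, -3.6, 1.4]
opening: 0.0003
time: 29.7
ee_pos: [0.6172, 0.0295, 0.0612]
tcp_rot: [-90.0, -0.2, 11.7]
wrist_force: [4.1, -0.2, -0.2]
opening: -0.0002
scene 27 [288.81 228.59] [0.59319769 0.0027172 ] 0.03821485678640617 -22.920318009655134
```

```bash
python3 -m crank '-.0006 0 .0061 0 -.105 0;-.0018 0 .0121 0 -.21 0;-.0035 0 .0180 0 -.315 0;-.0057 0 .0237 0 -.42 0;-.0085 0 .0292 0 -.525 0;-.0102 0 .032 0 -.58 0;-.0102 0 .032 0 -.58 0'; python3 -m crank '.006 0 0 0 0 0;.02 0 0 0 0 0;.03 0 0 0 0 0;.03 0 0 0 0 0' >/dev/null
python3 - <<'E'
from h import *
for n,box in(("top",(225,150,300,235)),("scene",(265,190,335,260))):
    im=vision.camera(n);cv2.imwrite(f"pics/{n}7.png",im[:,:,::-1])
    cv2.imwrite(f"pics/{n}7c.png",cv2.resize(im[190:275,265:370,::-1] if n=="scene" else im[140:255,180:300,::-1],None,fx=6,fy=5,interpolation=cv2.INTER_CUBIC))
    for a,c in blob(im,(3,150,100),(18,255,255),box):
        p=ray(n,*c,.064);d=p-[.558,.0176];print(n,a,c,p,np.linalg.norm(d),np.degrees(np.arctan2(d[1],d[0])))
E
```

```text
time: 30.5
ee_pos: [0.6005, 0.0598, 0.0612]
tcp_rot: [-90.0, -0.2, 44.7]
wrist_force: [5.1, 5.6, -0.1]
opening: -0.0004
top 30 [261.47 177.53] [0.59299945 0.02435724] 0.035645778436070794 10.927471324795386
scene 27 [296.22 231.  ] [0.59592686 0.02450157] 0.038549682187630066 10.31329217289565
```

View pics/scene7c.png

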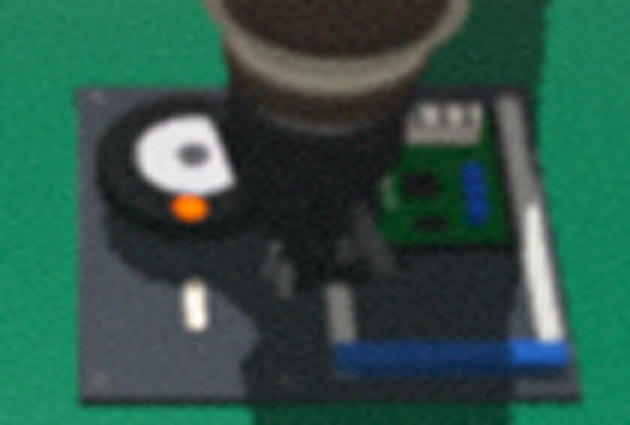

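The scene crop shows the orange dot a few degrees clockwise of the pointer. The dot is at crop (190,208) and the pointer at (195,305). Both views put the dot at about 10.9° and the pointer at about 15.3°, so I'll trim by about 4.4°.

```bash
python3 -m crank '-.015 0 0 0 0 0;-.025 0 0 0 0 0;-.029 0 0 0 0 0;-.03 0 0 0 0 0;-.03 0 .0015 0 -.026 0;-.0302 0 .003 0 -.052 0;-.0304 0 .0045 0 -.077 0;-.0304 0 .0045 0 -.077 0'; python3 -m crank '.006 0 0 0 0 0;.02 0 0 0 0 0;.03 -.02 0 0 0 0;.03 -.06 0 0 0 0;.03 -.06 0 0 0 0'
python3 - <<'E'
from h import *
for n,box in(("top",(225,150,300,235)),("scene",(265,190,335,260))):
    im=vision.camera(n);cv2.imwrite(f"pics/{n}8.png",im[:,:,::-1])
    cen=np.array([.5572,.0177]) if n=="top" else np.array([.5613,.0175])
    for nm,bb,z in(("dot",blob(im,(3,150,100),(18,255,255),box),.064),("white",blob(im,(0,0,120),(180,60,255),box),.01)):
      for a,c in bb[:4]:
        p=ray(n,*c,z);d=p-(cen if nm=="dot" else [.558,.0176]);print(n,nm,a,c,p,np.linalg.norm(d),np.degrees(np.arctan2(d[1],d[0])))
E
```

```text
time: 31.8
ee_pos: [0.5972, 0.0626, 0.0604]
tcp_rot: [-90.0, -0.2, 49.1]
wrist_force: [7.5, 7.8, -5.9]
opening: 0.0003
time: 32.3
ee_pos: [0.6183, 0.0849, 0.1258]
tcp_rot: [-90.3, -0.3, 49.1]
wrist_force: [0.5, -0.3, 0.8]
opening: 0.0002
top dot 30 [260.13 177.77] [0.59234879 0.02750369] 0.036490406663902915 15.584837591693725
top white 1286 [232.73 199.18] [0.54783681 0.09677034] 0.07982000999314152 97.31512092431964
top white 307 [263.74 192.47] [0.56645809 0.02036163] 0.008897522160972296 18.082278756094322
top white 25 [258.12 170.  ] [0.62325301 0.03604814] 0.06781068506587136 15.786506263906682
scene dot 29 [297.17 231.03] [0.59535357 0.02706016] 0.03537008013565558 15.681500344457282
scene white 234 [296.76 220.63] [0.52034701 0.00965381] 0.03848232650590415 -168.08330808559447
scene white 40 [297.02 250.7 ] [0.62363936 0.03509573] 0.06793103885993933 14.924812419189797
scene white 7 [320. 238.] [0.56434042 0.08907663] 0.07175729909539637 84.93077900984615
scene white 6 [321.  245.5] [0.58905238 0.09695717] 0.08521626013852736 68.62964446765555
```

The dot reads 15.6° and the pointer 15.4°, with both cameras agreeing. The logged dot angles ran 41°→279°→500°→604°→735°, so this is the second arrival. Next I'll move behind the connector.

```bash
python3 -m crank '-.01 0 .016 0 .07 0;-.03 0 .045 0 .18 0;-.05 0 .075 0 .30 0;-.07 0 .105 0 .42 0;-.09 0 .135 0 .53 0;-.0996 0 .1496 0 .59 0;-.0996 0 .1496 0 .59 0;-.0996 0 .1496 0 .59 0'
python3 - <<'E'
from h import *
o=bot.get_obs();p=o['ee_pos'][:2];R=lambda a:np.array([[np.cos(a),-np.sin(a)],[np.sin(a),np.cos(a)]])
print(o['q'].round(1),(R(np.radians(15.3)).T@(p-[.5566,.0793])).round(4))
E
```

```text
time: 33.2
ee_pos: [0.4379, 0.1069, 0.1199]
tcp_rot: [-90.0, -0.0, 15.4]
wrist_force: [-0.2, 0.1, -0.3]
opening: 0.0001
[ 13.7  -9.3 -17.3  82.   -0.   88.4] [-0.1072  0.0579]
```

```bash
python3 -m crank '0 .03 0 0 0 0;0 .065 0 0 0 0;0 .082 0 0 0 0;0 .086 0 0 0 0;0 .086 0 0 0 0;.008 .086 0 0 0 0;.016 .086 0 0 0 0;.018 .086 0 0 0 0';python3 -m crank '.003 0 0 0 0 0;.006 0 0 0 0 0;.009 0 0 0 0 0;.012 0 0 0 0 0'; python3 -m crank '.004 0 0 0 0 0;.008 0 0 0 0 0;.012 0 0 0 0 0;.016 0 0 0 0 0;.02 0 0 0 0 0'
```

```text
time: 34.0
ee_pos: [0.4566, 0.112, 0.0352]
tcp_rot: [-90.0, -0.1, 15.2]
wrist_force: [-0.4, 0.2, -0.3]
opening: -0.0001
time: 34.4
ee_pos: [0.4662, 0.1147, 0.0344]
tcp_rot: [-90.0, 0.1, 15.2]
wrist_force: [-4.2, -0.9, 4.6]
opening: -0.0002
time: 34.9
ee_pos: [0.4861, 0.12, 0.0343]
tcp_rot: [-90.0, 0.0, 15.2]
wrist_force: [-4.2, -0.3, 2.5]
opening: -0.0001
```

```bash
python3 -m crank '.005 0 0 0 0 0;.01 0 0 0 0 0;.015 0 0 0 0 0;.02 0 0 0 0 0;.025 0 0 0 0 0;.03 0 0 0 0 0;.034 0 0 0 0 0;.036 0 0 0 0 0'; for i in 1; do python3 -m crank '.001 0 0 0 0 0;.002 0 0 0 0 0;.002 0 0 0 0 0'; done; python3 -m crank '.001 0 0 0 0 0;.002 0 0 0 0 0;.002 0 0 0 0 0'; python3 -m crank '.001 0 0 0 0 0;.002 0 0 0 0 0;.002 0 0 0 0 0'; python3 -c "
from h import *
p=bot.get_obs()['ee_pos'][:2]-[.5566,.0793];print(p@[.9646,.2639],p@[-.2639,.9646])"
```

```text
time: 35.7
ee_pos: [0.5209, 0.1295, 0.0342]
tcp_rot: [-90.0, -0.0, 15.2]
wrist_force: [-3.9, -1.1, 2.2]
opening: 0.0004
time: 36.0
ee_pos: [0.5226, 0.13, 0.0342]
tcp_rot: [-90.0, -0.0, 15.2]
wrist_force: [-2.1, -0.3, 0.8]
opening: -0.0002
time: 36.3
ee_pos: [0.5246, 0.1305, 0.0343]
tcp_rot: [-90.0, -0.0, 15.2]
wrist_force: [-0.6, -0.3, -0.8]
opening: -0.0002
time: 36.6
ee_pos: [0.5265, 0.131, 0.0343]
tcp_rot: [-90.0, -0.0, 15.2]
wrist_force: [-0.8, 0.2, -0.3]
opening: 0.0002
-0.01534871632371829 0.057851774155631495
```

```bash
python3 -m crank '.001 0 0 0 0 0;.002 0 0 0 0 0;.002 0 0 0 0 0'; python3 -m crank '.001 0 0 0 0 0;.001 0 0 0 0 0'
python3 - <<'E'
from h import *
for n in("top","scene"):
    im=vision.camera(n);cv2.imwrite(f"pics/{n}9.png",im[:,:,::-1])
    if n=="scene":cv2.imwrite(f"pics/{n}9c.png",cv2.resize(im[190:275,265:370,::-1],None,fx=6,fy=6,interpolation=cv2.INTER_CUBIC))
E
```

```text
time: 36.9
ee_pos: [0.5281, 0.1314, 0.0342]
tcp_rot: [-90.0, 0.0, 15.2]
wrist_force: [-3.5, -0.8, 1.1]
opening: 0.0001
time: 37.1
ee_pos: [0.5282, 0.1314, 0.0342]
tcp_rot: [-90.0, 0.1, 15.2]
wrist_force: [-8.2, -2.8, 4.6]
opening: -0.0002
```

View pics/scene9c.png

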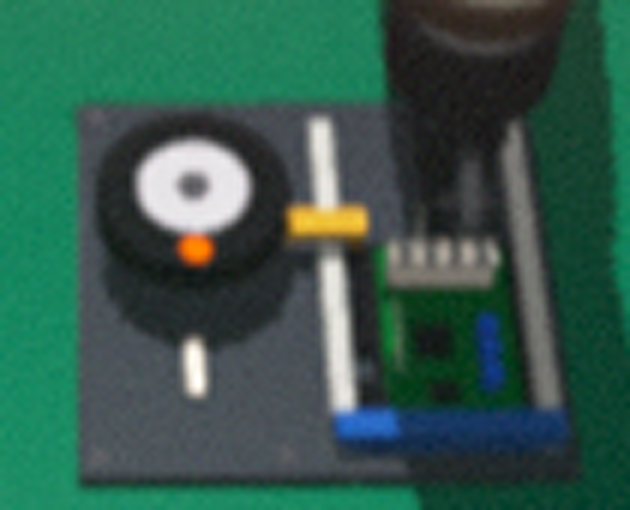

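The scene crop shows the board's front edge against the blue stop (y≈410) and the dot (195,248) in line with the pointer (195,365). The push stalled at 8.6 N where contact with the stop was expected. I'll retreat straight back, lift clear and check again.

```bash
python3 -m crank '-.002 0 0 0 0 0;-.008 0 0 0 0 0;-.02 0 0 0 0 0;-.025 -.02 0 0 0 0;-.025 -.06 0 0 0 0;-.025 -.1 0 0 0 0;-.025 -.14 0 0 0 0;-.025 -.16 0 0 0 0';python3 -m crank '-.03 0 .03 0 0 0;-.07 0 .07 0 0 0;-.1 0 .11 0 0 0;-.13 0 .15 0 0 0;-.15 0 .2 0 0 0;-.15 0 .22 0 0 0;-.15 0 .22 0 0 0'
python3 - <<'E'
from h import *
ims=[]
for n,box in(("top",(225,150,300,235)),("scene",(265,190,335,260))):
    im=vision.camera(n);cen=np.array([.5572,.0177]) if n=="top" else np.array([.5613,.0175])
    for nm,bb,z in(("dot",blob(im,(3,150,100),(18,255,255),box),.064),("white",blob(im,(0,0,120),(180,60,255),box),.01)):
      for a,c in bb[:4]:
        p=ray(n,*c,z);d=p-(cen if nm=="dot" else [.558,.0176]);print(n,nm,a,c,np.linalg.norm(d).round(4),np.degrees(np.arctan2(d[1],d[0])).round(1))
    if n=="top":
        cv2.imwrite("pics/top10c.png",cv2.resize(im[135:260,110:300,::-1],None,fx=4,fy=4,interpolation=cv2.INTER_CUBIC))
        for nm,b,lo,hi in(("spool",(115,135,160,175),(100,120,60),(125,255,255)),("flux",(110,228,150,260),(0,150,100),(4,255,255)),("bin",(380,190,450,270),(100,120,60),(125,255,255))):
            old=cv2.imread("pics/top0.png")[:,:,::-1].copy();print(nm,blob(old,lo,hi,b)[:1],blob(im,lo,hi,b)[:1])
E
```

```text
time: 38.0
ee_pos: [0.5052, 0.1253, 0.1982]
tcp_rot: [-90.0, -0.3, 15.2]
wrist_force: [0.4, 0.8, -0.4]
opening: -0.0001
time: 38.7
ee_pos: [0.3005, 0.3, 0.1943]
tcp_rot: [-89.9, -0.0, 15.5]
wrist_force: [0.1, -0.8, 0.1]
opening: -0.0
top dot 36 [260.14 177.94] 0.0361 15.7
top white 353 [263.69 192.45] 0.009 18.8
top white 148 [232.85 181.07] 0.0881 66.2
top white 135 [241.67 218.24] 0.0795 135.9
top white 34 [258.06 170.  ] 0.0678 15.9
spool [(463, array([137.84, 152.73]))] [(464, array([137.78, 152.76]))]
flux [(222, array([126.27, 243.12]))] [(185, array([126.59, 242.69]))]
bin [(1600, array([417.26, 230.33]))] [(1675, array([417.22, 230.32]))]
scene dot 26 [297.31 231.08] 0.0355 16.3
scene white 235 [296.77 220.6 ] 0.0386 -168.1
scene white 123 [320.59 244.64] 0.0827 69.9
scene white 70 [318.36 216.31] 0.0867 144.0
scene white 43 [331.6 232.3] 0.1026 102.5
```

View pics/top10c.png

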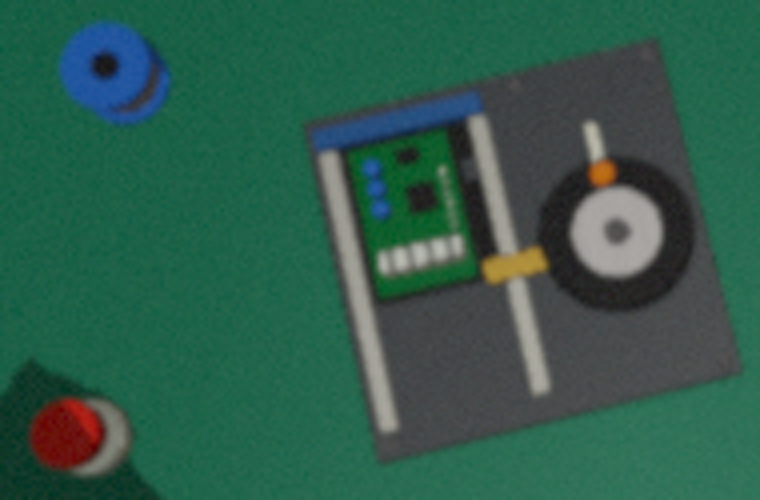

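The top crop shows the board against the blue stop, the dot (602,173) on the pointer line and the bystanders where they were. Everything checks, so I'm handing in.

```bash
python3 -c "
from workcell import bot
print(bot.job_done(),bot.get_obs()['time'])"
```

```text
the job is handed in; nothing more can be done
the job is handed in; nothing more can be done
```

The wheel is set with its orange dot at the pointer for the second time, and the board was then pushed along the channel against the blue stop. I handed the job in after about 39 s. It reports no verdict.

**What I did**
- **Wheel:** I orbited the rim anticlockwise with the back of one shut finger, in three strokes, turning it about 694° in all. The tip lost contact several times and I re-pressed it, so I went by the dot's angle in the images rather than by how far the arm had moved. A last 4.4° trim lined the dot up.
- **Board:** I pushed on the connector with about 4 N until it stalled at roughly 8.6 N, where the stop was expected. I then backed off and moved clear.

**Last checks**
- **Dot and pointer:** the top view puts the dot at 15.7° and the pointer at 15.9°. The scene view reads the dot at 16.3° after the push, against 15.7° before it. Its pointer reading, taken before the push, was 14.9°. That 1.4° spread within the scene view is the largest disagreement; I put it down to pixel noise.
- **Board:** the last picture shows its edge against the blue stop.
- **Bystanders:** the spool and bin are within 0.1 pixel of where they started. The flux jar's red patch shifted about 0.5 pixel and looks smaller; the arm's shadow was on it, and the arm never came near it.
- **Not measured:** I did not check the clamp's height directly, but the pallet slid past it freely.

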